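# Shift a tiller gearbox through its gate into third

### The job

The rebuilt tiller gearbox on the bench has to be in third before its output is checked, but its black-knobbed gearstick was left somewhere along the left-hand slot of the gate (first is the forward end of that slot, away from the robot; second is the near end). With a fingertip against the knob or stick, push it to neutral, across to the right, and then forward into third, the far right-hand slot, until it is fully home, then leave it there and take the hand away. Use light pressure: do not squeeze the stick hard, pull it up or force it, do not catch fourth (the near right-hand slot) on the way, and leave the parts and tools lying about where they are.

Things in the scene. Friction and masses are not known exactly. Their poses are not given: they have to be found in the camera images.
- gearbox: blue gearbox (casing 290 x 170 mm, side axle stubs reaching 142 mm either side of its middle) bolted down on steel angles, with an aluminium shift tower in the middle of its top. Origin: underside centre, on the bench. Its x axis is forward (away from the robot), y is left, z up; it may be turned up to 0.4 rad about z. Casing top 105 mm above the bench; tower 112 x 104 mm, up to 171 mm above the bench.
- gate_centre (a point): middle of the top of the 6 mm steel gate plate, 171 mm above the bench, straight above the stick's pivot (100 mm above the bench). The H cut in it: two fore-and-aft slots, each 66 mm long, from 9 to 28 mm left (y) or right (-y) of this point, joined by a 17 mm wide neutral channel across at x = 0; 4 mm rounded corners. The stick is 12 mm thick.
- knob (a point): centre of the black knob on the stick: round, 39 mm across at its widest (at this point), from 22 mm below to 19 mm above it, on a 12 mm steel stick, 190 mm from the pivot along the stick. About 290 mm above the bench when the stick is upright. The frame turns with the stick. It moves about 47 mm to either side and 56 mm fore and aft.
- gear_fore (a joint): fore-and-aft lean of the stick, rad: 0 neutral; plus forward (gearbox +x) to a springy stop at 0.30 (first on the left, third on the right); minus towards the robot to -0.30 (second left, fourth right). Starts between -0.28 and 0.28. Crosses freely within 0.04 rad of neutral, blocked beyond about 0.08. Friction about 2 N at the knob, no spring: it stays where it is left.
- gear_side (a joint): sideways lean of the stick, rad: minus left (gearbox +y), plus right (gearbox -y), springy stops at -0.27 and 0.27; about -0.25 in the left slot (at the start) and 0.25 in the right slot. About 1.5 N at the knob, no spring, stays where it is left.
- gear_lift (a joint): how far the stick has been pulled up along its own length out of its ball seat, m: 0 seated; a spring holds it down with about 6 N and it can rise 20 mm. Should stay at 0.
- bearing: ball bearing, 52 mm across, 15 mm thick, lying flat on the front ledge of the gearbox casing (105 mm above the bench); to be left alone. Origin: middle of its underside.
- spanner: steel spanner, 180 mm long, lying on the bench on the left of the gearbox; to be left alone. Origin: middle of its underside.
- screwdriver: red-handled screwdriver, 190 mm long, lying on the bench on the right of the gearbox; to be left alone. Origin: middle of its underside.
- oil_bottle: black oil bottle with a yellow label, 72 mm across, 200 mm tall; to be left alone. Origin: middle of its underside.
- grease_tin: red-labelled grease tin, 90 mm across, 85 mm tall; to be left alone. Origin: middle of its underside.
- piston: aluminium engine piston standing on its skirt, 80 mm across, 72 mm tall; to be left alone. Origin: middle of its underside.
- carton: small cardboard spares carton, 75 by 75 by 90 mm tall; to be left alone. Origin: middle of its underside.

How it is judged:
On the way, in this order (a step that is already met when the one before it is completed fails the run):
1. the stick is across on the right in neutral (value of joint gear_side above 0.18 rad and value of joint gear_fore between -0.12 and 0.12 rad), for 0.1 s.
2. the stick is home in third (value of joint gear_side above 0.18 rad and value of joint gear_fore above 0.25 rad), for 0.2 s.
At the end, for the whole second after the job is handed in: The stick is in the right-hand slot (gear_side over 0.18 rad) and at the forward end of it (gear_fore over 0.25 of 0.30 rad), at rest, seated in its ball (gear_lift under 2 mm), the hand clear of it, and every loose part and tool within 20 mm of where it began (all of step 2 and value of joint gear_lift below 0.002 m and velocity of joint gear_fore between -0.03 and 0.03 rad/s and distance of each of bearing, spanner, screwdriver, oil_bottle, grease_tin, piston, carton from where it was at the start of the episode below 0.02 m); the robot touches nothing.
It fails at once if fourth was caught: the stick went into the near right-hand slot (gear_side over 0.1 and gear_fore below -0.16 rad) (value of joint gear_side above 0.1 rad and value of joint gear_fore below -0.16 rad).
It fails at once if the stick was lifted 4 mm or more out of its seat (value of joint gear_lift above 0.004 m).
It fails at once if the stick was squeezed or forced: over 30 N on it (contact force between any of the fingers, the arm and gear_lift above 30 N).
It fails at once if a part or tool lying about was lifted, knocked over or shoved more than 20 mm (distance of any of bearing, spanner, screwdriver, oil_bottle, grease_tin, piston, carton from where it was at the start of the episode above 0.02 m).
It also fails if it takes over 64 s, if anything falls off the work surface, if the arm or the gripper's body presses on something with over 40 N, if the wrist force passes 120 N, or if a joint passes its speed limit or range.

### The arm

A 6-joint arm with a two-finger parallel gripper is mounted at the origin on the work surface. World frame = base frame: x ahead of the robot, y to its left, z up, the work surface at z = 0. Lengths are in m, angles in rad, forces in N, time in s.
With the tool pointing down it reaches from about 0.375 to 0.9 m from the base axis. Payload 3.1 kg.
Tool frame: the origin (TCP) lies at the very end of the fingers, on their centre line; the grasp point (between the pads) lies 19 mm behind it; x points along the fingers, y is the direction in which the jaws open and shut, and the axes are right-handed (so a half turn about x gives the same grasp; the last joint's range is limited). The gripper opens to 87 mm and grips with 3 to 60 N. Pads are 19 mm wide; open, the fingers measure 117 mm over their backs; the gripper's body (75 mm by 190 mm) begins 51 mm behind the grasp point.
Start: joints at [-1.415, 0.527, 1.433, -0, 1.181, -0.178], TCP at [0.205, -0.59, 0.193] pointing down, gripper open.
Joint ranges: [-3.08, 3.08], [-0.75, 2.2], [0.22, 2.44], [-1.43, 4.57], [0, 2.65], [-2.85, 2.85]. Speed limits (rad/s): [2.79, 2.79, 3.14, 3.14, 3.14, 3.14].

### API

Orientations are given as a unit quaternion [x, y, z, w].
In Python, from rig import robot gives the robot as it stands.
- The arm moves only by the tool carry_out, never from a script. Its argument "commands" is a list that holds one entry, the list of rows, each a list of 5 numbers: the opening, from 0 (shut) to 1 (fully open), then the shift along the tool's x, y, z in mm, then the turn about the tool's x in degrees. In form: [[[hand, x, y, z, twist], ...]]. A call has 1 to 8 rows; each row shifts and turns the pose as measured when the row begins, along the tool's axes as they then stand; what a row does not reach is not made up. A row lasts 1/12 s, in which the tool goes at most 41.7 mm and 7.16 degrees, less where a joint would pass 70% of its speed; a pose out of reach is approached as far as the arm can. A call with a gripper value outside its range is refused whole. The fingers move at their own pace and stop on an object; "force" is the grip in N (left out, the last holds). Time passes only in rows, so rows that do not move let the fingers close. It gives the time, the measured TCP pose, the force and the opening at its end, in the units of the state.
- robot.get_obs(): the state, without advancing time (a new reading comes with each control period).
- robot.camera(name): name is "scene" or "top" or "wrist"; returns the picture (400x640x3 uint8, red, green, blue); there is no depth.
- robot.camera_model(name): a dict with "fx", "fy", "cx", "cy" (pixels), "R" (3x3) and "t" (3): a world point X has camera coordinates R X + t. Camera axes: x right, y down, z forward; pixel columns grow to the right and rows downward; lengths in m; the calibration is good to about 2 mm. A picture is of the moment at which its call begins: read the wrist's pose just before it. camera_model takes no time and is no camera call; for the wrist camera it gives the pose at the moment of the call.
- robot.hand_in(): hands the job in, once; it reports no verdict.
The state is a dict: "time": time; "q": joint angles; "joint_velocities": joint speeds; "joint_torque": joint torques, N m; "position": TCP position; "tool_rot": TCP orientation; "ft_force": force on the tool from outside, world axes, zero at the start; "moment": the same for the moment, N m; "grip_width": finger opening in m.
Only numpy, scipy, OpenCV 4.12 (cv2) and the standard library are available. Lean on these libraries where they do the work, as an engineer would, in place of code of your own. Each camera call takes 0.05 s, during which the arm holds its last target. There are 200 camera calls.

## Working session

There is one attempt and no reset: what is moved stays moved. The work goes in short steps, Python scripts to look and compute and a tool call to move; the robot and the scene stay as the last step left them, time stands still between calls to the robot, and variables do not carry over. Pictures are saved under pics/ and viewed, on a budget of 10 in all, crops included, one or two more only if the job needs it, and the job is handed in when it is done.

Besides the shell and the picture viewer there is one more tool, called after "Emit:" in YAML: its name, and indented under it one key for each argument. carry_out: Moves the arm, as the interface text tells. Its arguments: {"type":"object","properties":{"commands":{"type":"array"},"force":{"type":"number"}},"required":["commands"]}

```bash
mkdir -p pics
python3 - <<'E'
from rig import robot
import cv2,numpy as np
o=robot.get_obs();print({k:np.round(v,3).tolist() for k,v in o.items()})
for n in("scene","top"):
    im=robot.camera(n);cv2.imwrite(f"pics/{n}0.png",im[:,:,::-1])
    m=robot.camera_model(n);print(n,m)
E
```

```text
{'time': 0.0, 'q': [-1.414, 0.528, 1.434, 0.0, 1.181, -0.178], 'joint_velocities': [-0.0, -0.001, 0.002, -0.001, 0.001, -0.001], 'joint_torque': [0.001, -44.004, -17.659, 0.063, 0.058, -0.0], 'position': [0.205, -0.589, 0.192], 'tool_rot': [0.697, 0.119, -0.697, 0.117], 'ft_force': [0.037, 0.134, -0.24], 'moment': [-0.01, -0.014, -0.042], 'grip_width': 0.087}
scene {'fx': 395.70943169841144, 'fy': 395.70943169841144, 'cx': 318.4762599362899, 'cy': 197.64139971654203, 'R': array([[ 0.59669327,  0.80244174, -0.00666292],
       [ 0.65575598, -0.49237037, -0.57232465],
       [-0.46253781,  0.33713302, -0.82000006]]), 't': array([-0.37567387, -0.28841259,  1.53200869])}
top {'fx': 436.11266953377867, 'fy': 436.11266953377867, 'cx': 320.46564294203534, 'cy': 202.4574811229116, 'R': array([[ 0.0716728 , -0.99742684,  0.00164629],
       [-0.9758812 , -0.07046561, -0.20661676],
       [ 0.2062011 ,  0.01320222, -0.97842057]]), 't': array([-0.04091579,  0.62805823,  1.43681477])}
```

View pics/scene0.png

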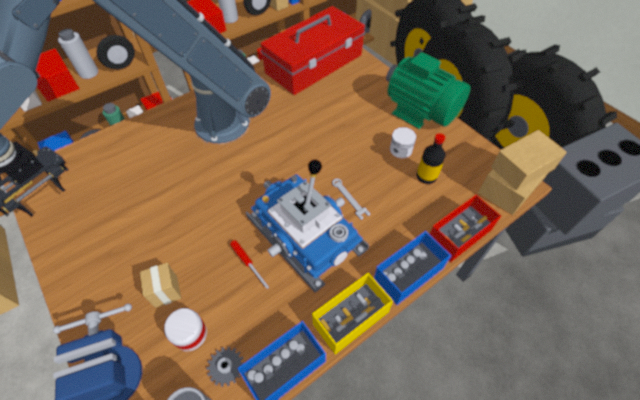

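View pics/top0.png

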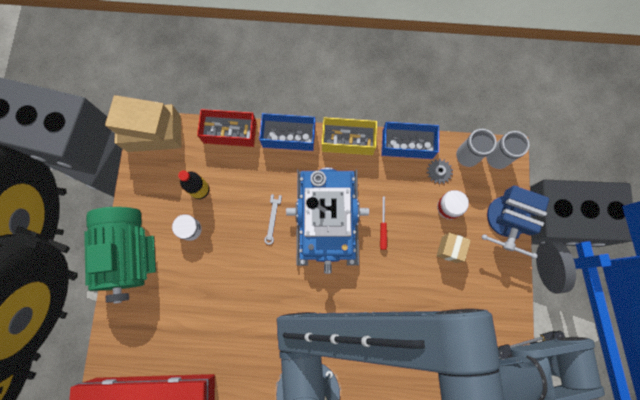

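The scene view shows the black knob at about (315,167), with the gearbox around (308,225). In the top view the knob is at about (312,203), on the left of the H gate at about (327,208). I'll zoom in on both.

Run:
```python
import cv2,numpy as np
a=cv2.imread("pics/scene0.png")[150:240,255:345];b=cv2.imread("pics/top0.png")[165:255,285:375]
cv2.imwrite("pics/crop0.png",np.hstack([cv2.resize(x,(396,396),interpolation=cv2.INTER_CUBIC) for x in(a,b)]))
for n,(x0,y0,x1,y1) in dict(scene=(295,150,330,180),top=(300,190,345,225)).items():
    im=cv2.imread(f"pics/{n}0.png");m=(im.max(2)<60).astype(np.uint8);r=m[y0:y1,x0:x1]
    k,l,s,c=cv2.connectedComponentsWithStats(r);print(n,[(s[i].tolist(),(c[i]+[x0,y0]).round(2).tolist()) for i in range(1,k) if s[i,4]>5])
    print("\n".join("".join("#" if v<45 else "+" if v<75 else "-" if v<110 else "." for v in row) for row in im.max(2)[y0:y1,x0:x1]))
# blue casing blob in top
im=cv2.imread("pics/top0.png");h=cv2.cvtColor(im,cv2.COLOR_BGR2HSV)
m=cv2.inRange(h,(100,120,60),(120,255,255));m[:, :285]=0;m[:,375:]=0;m[:160]=0;m[275:]=0
p=cv2.findNonZero(m);print(cv2.minAreaRect(p))
```

```text
scene [([14, 10, 12, 14, 127], [314.29, 166.6])]
...................................
...................................
...................................
...................................
...................................
...................................
...................................
...................................
...................................
...................................
.................-++++-............
...............-+######+-..........
..............-+########+-.........
..............+##########+.........
.............-###########+.........
.............-############-........
.............-############-........
.............-############-........
..............+##########+.........
..............+##########-.........
..............-#########+..........
...............+#######+-..........
...............-######+-...........
...............-+###+-.............
................----...............
...................................
...................................
...................................
...................................
.......
[... 1102 characters left out ...]
....-#####.........
....................+++-.......+####.........
....................+##+.......-####.........
....................+###-......-####.........
....................+###+......-####.........
....................+###+......-####.........
....................+###-......-####-........
....................+##+-.......++++.........
.....................--......................
.............................................
.............................................
.............................................
.............................................
.............................................
.............................................
((327.5, 215.0), (90.0, 59.0), 90.0)
```

View pics/crop0.png

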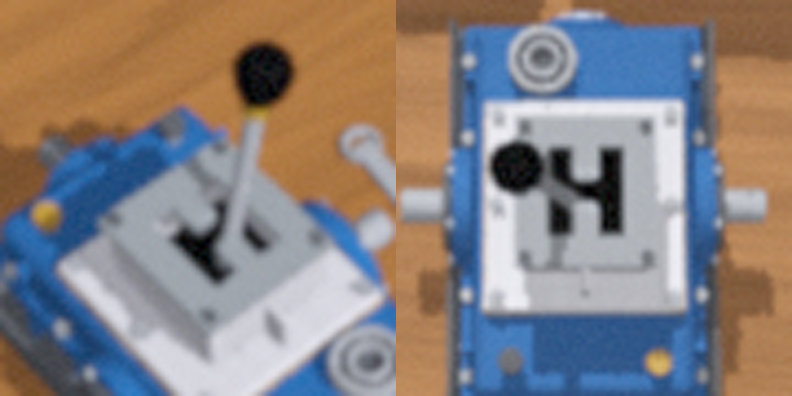

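The crop shows the knob in the left slot, a little forward of neutral, and an H gate squarely aligned with the top image. Next I'll cast rays for the gate and the yaw, and triangulate the knob.

```bash
cat > h.py <<'E'
import numpy as np
from rig import robot
def ray(n,u,v,m=None):
    m=m or robot.camera_model(n);R=np.array(m["R"]);t=np.array(m["t"])
    return -R.T@t, R.T@np.array([(u-m["cx"])/m["fx"],(v-m["cy"])/m["fy"],1])
def onz(n,u,v,z,m=None):
    c,d=ray(n,u,v,m);return c+d*(z-c[2])/d[2]
def tri(L):
    A=np.zeros((3,3));b=np.zeros(3)
    for c,d in L:
        d=d/np.linalg.norm(d);P=np.eye(3)-np.outer(d,d);A+=P;b+=P@c
    X=np.linalg.solve(A,b)
    return X,[np.linalg.norm((np.eye(3)-np.outer(d,d)/(d@d))@(X-c)) for c,d in L]
E
python3 - <<'E'
from h import *
import cv2
print("knob",tri([ray("scene",314.3,166.8),ray("top",312.2,202.7)]))
# H: right slot row-wise edges by subpixel threshold
g=cv2.imread("pics/top0.png").max(2).astype(float)
def cross(p,th=95):
    i=np.where(np.diff(np.sign(p-th)))[0];return [k+(p[k]-th)/(p[k]-p[k+1]) for k in i]
for r in range(200,217): print(r,np.round(np.array(cross(g[r,318:340]))+318,1).tolist())
for c in (321,322,323,332,333,334): print(c,np.round(np.array(cross(g[194:222,c]))+194,1).tolist())
E
```

```text
knob (array([0.5811028 , 0.0252009 , 0.28204111]), [np.float64(0.00039943458720284776), np.float64(0.00039943458720279106)])
200 [319.3, 324.2, 331.1, 335.7]
201 [318.9, 319.1, 324.1, 331.1, 335.7]
202 [318.9, 319.0, 324.0, 331.1, 335.7]
203 [319.0, 319.0, 324.1, 331.2, 335.7]
204 [318.9, 319.1, 324.2, 331.2, 335.7]
205 [319.7, 324.6, 330.8, 335.7]
206 [320.9, 326.6, 328.1, 335.8]
207 [322.3, 335.8]
208 [324.4, 335.8]
209 [325.6, 335.8]
210 [319.7, 321.4, 329.6, 335.7]
211 [319.5, 322.8, 330.7, 335.7]
212 [319.5, 323.7, 331.1, 335.8]
213 [319.5, 324.2, 331.1, 335.8]
214 [319.5, 324.4, 331.2, 335.8]
215 [319.5, 324.3, 331.1, 335.8]
216 [319.5, 324.3, 331.1, 335.8]
321 [198.4, 206.1, 209.7, 218.0, 218.0]
322 [198.4, 206.8, 210.3, 218.0]
323 [198.4, 207.4, 211.1, 217.7]
332 [198.4, 217.4]
333 [198.4, 217.4]
334 [198.4, 217.4]
```

Run:
```python
from h import *
P=lambda u,v,z=.171:onz("top",u,v,z)
tl,tr,bl,br=P(319.3,198.4),P(335.7,198.4),P(319.5,217.6),P(335.8,217.5)
c=(tl+tr+bl+br)/4;f=(tl+tr-bl-br)/2;s=(tl+bl-tr-br)/2
print(c,np.linalg.norm(f),np.linalg.norm(s),np.arctan2(f[1],f[0]),np.arctan2(-s[0],s[1]))
yaw=np.arctan2(f[1],f[0])
# axle stubs in top image, crop px/4.4
l=P(285+0/4.4+1.4,165+204/4.4,.08);r=P(285+ (767-396)/4.4,165+205/4.4,.08);print("axle yaw",np.arctan2(-(l-r)[0],(l-r)[1]))
k=np.array([.5811,.0252,.282]);d=k-c;C,S=np.cos(yaw),np.sin(yaw)
g=np.array([C*d[0]+S*d[1],-S*d[0]+C*d[1],k[2]-.1]);print("knob rel",g,np.linalg.norm(g),"fore~",np.arctan2(g[0],g[2]),"side",-np.arctan2(g[1],g[2]))
# bearing, casing
print("bearing",P(285+(543-396)/4.4,165+59/4.4,.12), robot.get_obs()['tool_rot'])
```

```text
[ 0.59100298 -0.02100663  0.171     ] 0.06226510295508049 0.052155596850958295 0.07606024946469653 0.07514916764200796
axle yaw 0.06925751303451773
knob rel [-0.00636325  0.04682553  0.182     ] 0.188034894538667 fore~ -0.03494866265827311 side -0.25182156319477317
bearing [0.69970968 0.0163773  0.12      ] [ 0.69723007  0.11851262 -0.69721475  0.11711777]
```

```bash
cat >> h.py <<'E'
from scipy.spatial.transform import Rotation as Rn
G=np.array([.591,-.021,.171]);YAW=.074
FW=np.array([np.cos(YAW),np.sin(YAW),0]);LF=np.array([-np.sin(YAW),np.cos(YAW),0])
def rel(p):  # world -> gate axes fore,left,z
    d=np.array(p)-G;return np.array([d@FW,d@LF,p[2]])
def go(f,l,z):
    o=robot.get_obs();R=Rn.from_quat(o["tool_rot"]).as_matrix()
    t=G+f*FW+l*LF;t[2]=z
    print("now rel mm",(rel(o["position"])*1e3).round(1),"F",np.array(o["ft_force"]).round(2),"shift tool mm",(R.T@(t-o["position"])*1e3).round(1))
E
python3 - <<'E'
from h import *
o=robot.get_obs();R=Rn.from_quat(o["tool_rot"]).as_matrix();print(R.round(3),np.degrees(np.arctan2(R[1,1],R[0,1])),np.degrees(YAW))
t=np.array([.05,.10]);go(0,.11,.37)
E
```

```text
[[-0.     0.329 -0.944]
 [ 0.002 -0.944 -0.329]
 [-1.    -0.002 -0.   ]] -70.81774088066385 4.2398876839680915
now rel mm [-426.7 -538.5  191.8] F [-0.19  0.71  0.31] shift tool mm [-177.  -516.9 -579.6]
```

Emit:
carry_out:
  commands:
    - [[0,-35,0,0,5],[0,-35,0,0,5],[0,-35,0,0,5],[0,-35,0,0,0],[0,-30,0,0,0],[0,-10,0,0,0],[0,0,0,0,0]]
  force: 5

```text
time: 0.68
position: [0.2047, -0.5865, 0.3725]
tool_rot: [-0.706, -0.028, 0.708, -0.014]
ft_force: [-0.7, -0.1, 1.4]
grip_width: 0.0484
```

Run:
```python
from h import *
o=robot.get_obs();R=Rn.from_quat(o["tool_rot"]).as_matrix();print(o['time'],o['grip_width'],np.degrees(np.arctan2(R[1,1],R[0,1])));go(0,.11,.37)
```

```text
0.6833 0.048356020337069996 -86.60504641131054
now rel mm [-427.  -535.4  372.5] F [-0.65 -0.12  1.4 ] shift tool mm [  14.6 -651.5 -417.5]
```

Emit:
carry_out:
  commands:
    - [[0,0,-32,-20,0],[0,0,-32,-20,0],[0,0,-32,-20,0],[0,0,-32,-20,0],[0,0,-32,-20,0],[0,0,-32,-20,0],[0,0,-32,-20,0],[0,0,-32,-20,0]]

```text
time: 1.35
position: [0.3484, -0.3147, 0.3644]
tool_rot: [-0.703, -0.028, 0.711, -0.004]
ft_force: [0.9, -0.7, 0.4]
grip_width: 0.0016
```

Emit:
carry_out:
  commands:
    - [[0,0,-32,-20,0],[0,0,-32,-20,0],[0,0,-32,-20,0],[0,0,-32,-20,0],[0,0,-32,-20,0],[0,0,-32,-20,0],[0,0,-32,-20,0],[0,0,0,0,0]]

```text
time: 2.02
position: [0.478, -0.062, 0.3593]
tool_rot: [-0.697, -0.035, 0.716, 0.0]
ft_force: [-0.4, -1.7, -0.1]
grip_width: 0.0002
```

Run:
```python
from h import *
o=robot.get_obs();R=Rn.from_quat(o["tool_rot"]).as_matrix();print(R[:,0].round(3),o['time'],o['grip_width'],np.degrees(np.arctan2(R[1,1],R[0,1])));go(0,.11,.37)
```

```text
[-0.028  0.05  -0.998] 2.0167 0.00016287707072262634 -87.21681075988978
now rel mm [-115.7  -32.5  359.3] F [-0.43 -1.71 -0.07] shift tool mm [  -6.2 -145.8 -112. ]
```

Emit:
carry_out:
  commands:
    - [[0,-1,-21,-16,0],[0,-1,-21,-16,0],[0,-1,-21,-16,0],[0,-1,-21,-16,0],[0,-1,-21,-16,0],[0,-1,-21,-16,0],[0,-1,-21,-16,0],[0,0,0,0,0]]

```text
time: 2.68
position: [0.5798, 0.0987, 0.356]
tool_rot: [-0.688, -0.037, 0.725, 0.0]
ft_force: [0.2, -0.9, 0.4]
grip_width: 0.0003
```

Run:
```python
from h import *
go(-.004,.105,.262)
from h import robot
import cv2
im=robot.camera("top");cv2.imwrite("pics/top1.png",im[:,:,::-1])
im2=robot.camera("scene");cv2.imwrite("pics/both1.png",np.hstack([cv2.resize(x,(396,396),interpolation=3) for x in (im[150:250,270:370,::-1],im2[130:230,265:365,::-1])]))
```

```text
now rel mm [ -2.3 120.2 356. ] F [ 0.24 -0.89  0.36] shift tool mm [93.  20.3 -3.5]
```

View pics/both1.png

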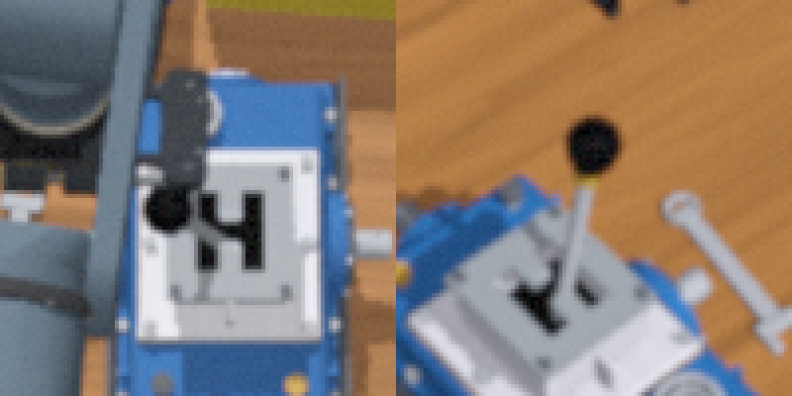

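The views show the hand to the left of the knob, clear of it by about 50 mm and not yet lowered. The stick hasn't moved. I'll lower the hand now.

Emit:
carry_out:
  commands:
    - [[0,16,4,0,0],[0,16,4,0,0],[0,16,4,-1,0],[0,16,3,-1,0],[0,14,3,-1,0],[0,12,2,0,0],[0,0,0,0,0]]

```text
time: 3.37
position: [0.5688, 0.0702, 0.2583]
tool_rot: [-0.684, -0.031, 0.729, 0.002]
ft_force: [-0.8, -0.1, -0.5]
grip_width: 0.0006
```

Run:
```python
from h import *
go(-.004,.085,.264)
```

```text
now rel mm [-15.4  92.6 258.3] F [-0.84 -0.06 -0.55] shift tool mm [ -6.8   6.9 -11.2]
```

Emit:
carry_out:
  commands:
    - [[0,-4,0,-5,0],[0,-3,0,-5,0],[0,0,0,0,0]]

```text
time: 3.62
position: [0.5785, 0.0676, 0.2654]
tool_rot: [-0.683, -0.03, 0.73, 0.003]
ft_force: [0.7, 0.1, -0.4]
grip_width: 0.0005
```

Run:
```python
from h import *
go(-.004,-.02,.266)
```

```text
now rel mm [ -5.9  89.3 265.4] F [ 0.7   0.13 -0.36] shift tool mm [ -6.1 109.   -5.6]
```

Emit:
carry_out:
  commands:
    - [[0,0,4,0,0],[0,0,4,0,0],[0,0,4,0,0],[0,0,4,0,0],[0,0,4,0,0],[0,0,4,0,0]]

```text
time: 4.12
position: [0.5823, 0.043, 0.269]
tool_rot: [-0.686, -0.031, 0.727, 0.003]
ft_force: [0.2, 4.5, 7.5]
grip_width: 0.0006
```

Run:
```python
from h import *
go(-.004,-.02,.266)
```

```text
now rel mm [ -4.   64.5 269. ] F [0.25 4.49 7.52] shift tool mm [-1.3 84.4 -2.9]
```

```bash
cat > look.py <<'E'
import sys
from h import *
import cv2
n=sys.argv[1]
print(robot.get_obs()["ft_force"])
im=robot.camera("top");im2=robot.camera("scene");im3=robot.camera("wrist")
cv2.imwrite(f"pics/{n}.png",np.vstack([np.hstack([cv2.resize(x,(396,300),interpolation=3) for x in (im[160:260,270:402,::-1],im2[120:220,255:387,::-1])]),cv2.resize(im3[:,:,::-1],(480,300)).copy() if 0 else cv2.copyMakeBorder(cv2.resize(im3[:,:,::-1],(464,290)),0,0,164,164,0)]))
E
python3 look.py p2
```

```text
[0.24993244 4.48559642 7.52327785]
```

View pics/p2.png

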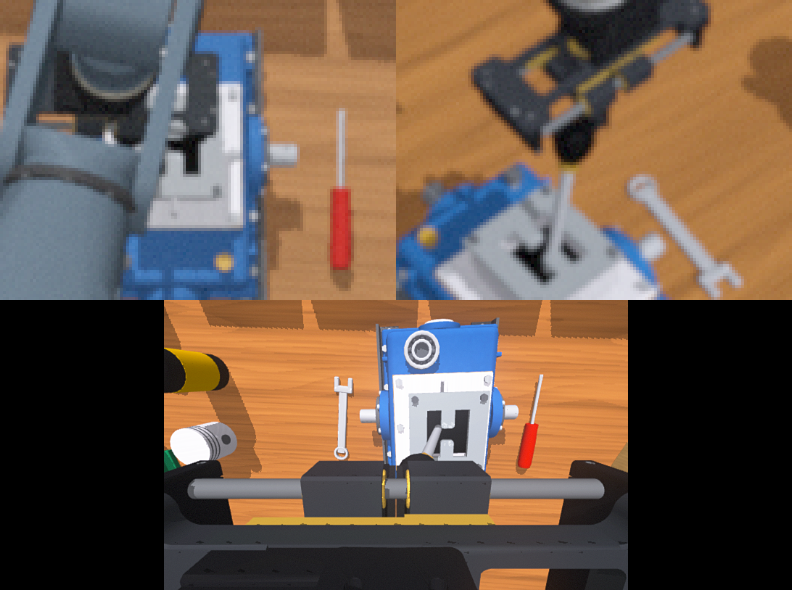

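The scene view shows the collar at about (313,174), hardly moved. I'll measure it in pixels before pushing any more.

Run:
```python
from h import *
import cv2
o=robot.get_obs();m=robot.camera_model("wrist")
im=robot.camera("scene");im3=robot.camera("wrist")
cv2.imwrite("pics/s2.png",im[:,:,::-1]);cv2.imwrite("pics/w2.png",im3[:,:,::-1])
for nm,I in (("before",cv2.imread("pics/scene0.png")),("now",im[:,:,::-1])):
    h=cv2.cvtColor(np.ascontiguousarray(I),cv2.COLOR_BGR2HSV)[165:185,305:325]
    k=(h[...,1]>130)&(h[...,2]>60)&(h[...,0]>20)&(h[...,0]<40);y,x=np.nonzero(k);print(nm,k.sum(),x.mean()+305,y.mean()+165)
print(m)
# project of tcp and finger points into scene
S=robot.camera_model("scene")
for d in (0,20,50,70):
    R=Rn.from_quat(o["tool_rot"]).as_matrix();p=np.array(o["position"])-R[:,0]*d/1e3
    q=np.array(S["R"])@p+S["t"];print(d,rel(p).round(3),S["fx"]*q[0]/q[2]+S["cx"],S["fy"]*q[1]/q[2]+S["cy"])
A=cv2.resize(im[130:200,275:365,::-1],(630,490),interpolation=3)
cv2.imwrite("pics/s2c.png",A)
```

```text
before 9 313.1111111111111 175.0
now 4 311.75 175.5
{'fx': 295.66282924862844, 'fy': 295.66282924862844, 'cx': 319.46854272382075, 'cy': 201.4161799732087, 'R': array([[ 0.03781529, -0.99802946, -0.05007187],
       [-0.95337682, -0.05104589,  0.29743395],
       [-0.29940381,  0.03648981, -0.95342847]]), 't': array([0.03400194, 0.49535101, 0.63177702])}
0 [-0.004  0.064  0.269] 320.11382028918285 167.05833032494138
20 [-0.003  0.063  0.289] 320.0724479521165 162.66995690265702
50 [-0.001  0.062  0.319] 320.00775487059576 155.8079466880616
70 [-0.     0.061  0.339] 319.96276357282926 151.0357092619778
```

View pics/s2c.png

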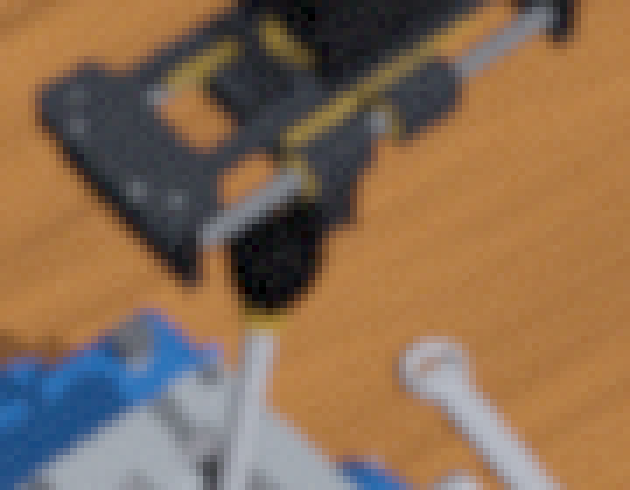

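The force is mostly upward (Fz 7.5 N) and the knob has hardly moved. The wide base of the finger is probably riding on top of the knob. I'll back off, raise the tip so only the last centimetre touches, and try again.

Emit:
carry_out:
  commands:
    - [[0,0,-6,0,0],[0,0,-8,0,0],[0,0,-8,0,0],[0,0,0,0,0],[0,-4,0,0,0],[0,-4,0,0,0],[0,0,0,0,0]]

```text
time: 4.95
position: [0.5808, 0.0657, 0.2773]
tool_rot: [-0.685, -0.03, 0.728, 0.001]
ft_force: [0.8, 0.5, 0.5]
grip_width: 0.0007
```

Run:
```python
from h import *
import cv2
go(-.004,.075,.278)
im=robot.camera("scene");b=cv2.imread("pics/scene0.png")
cv2.imwrite("pics/s3c.png",np.hstack([cv2.resize(x[130:200,275:365],(396,308),interpolation=3) for x in (b,im[:,:,::-1])]))
for I in (b,im[:,:,::-1]):
    g=I.max(2).astype(float); s=[]
    for r in range(180,196,3):
        w=np.clip(I.min(2)[r,300:322].astype(float)-100,0,None);s.append(round((w*np.arange(300,322)).sum()/max(w.sum(),1),2))
    print(s)
```

```text
now rel mm [ -3.7  87.3 277.3] F [0.77 0.45 0.49] shift tool mm [-1.3 12.2 -0.1]
[np.float64(311.31), np.float64(309.05), np.float64(306.54), np.float64(308.05), np.float64(310.2), np.float64(311.81)]
[np.float64(310.64), np.float64(308.47), np.float64(306.18), np.float64(307.7), np.float64(310.16), np.float64(311.72)]
```

View pics/s3c.png

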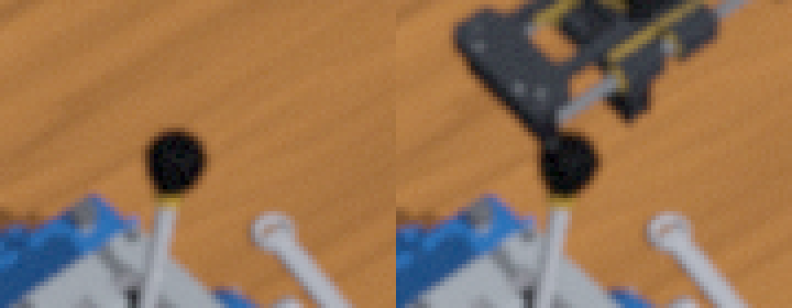

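Run:
```python
from h import *
import cv2
im=robot.camera("scene")[:,:,::-1];o=robot.get_obs();S=robot.camera_model("scene")
R=Rn.from_quat(o["tool_rot"]).as_matrix()
A=cv2.resize(im[135:180,300:350],(800,720)[:2],interpolation=cv2.INTER_NEAREST);A=cv2.resize(im[140:175,300:350],(800,560),interpolation=cv2.INTER_CUBIC)
for d in (0,19,40,70):
  for y in (-15,15):
    p=np.array(o["position"])-R[:,0]*d/1e3+R[:,1]*y/1e3
    q=np.array(S["R"])@p+S["t"];u,v=S["fx"]*q[0]/q[2]+S["cx"],S["fy"]*q[1]/q[2]+S["cy"];print(d,y,round(u,1),round(v,1))
    cv2.circle(A,(int((u-299.5)*16),int((v-139.5)*16)),4,(0,255,0) if y<0 else (255,0,255),-1)
cv2.imwrite("pics/s4.png",A)
```

```text
0 -15 330.8 158.0
0 15 322.2 163.7
19 -15 331.0 153.7
19 15 322.2 159.5
40 -15 331.2 148.8
40 15 322.2 154.7
70 -15 331.5 141.6
70 15 322.3 147.5
```

View pics/s4.png

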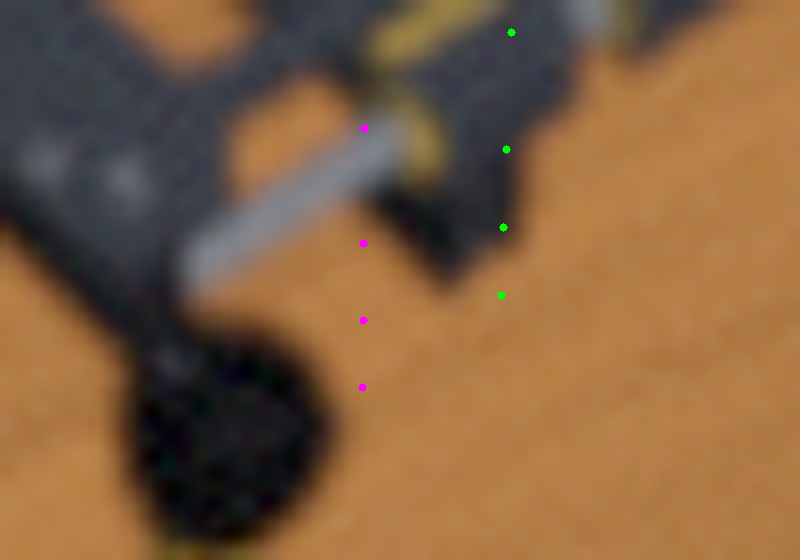

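Run:
```python
from h import *
import cv2
def pr(n,p,m=None):
    S=m or robot.camera_model(n);q=np.array(S["R"])@p+S["t"];return S["fx"]*q[0]/q[2]+S["cx"],S["fy"]*q[1]/q[2]+S["cy"],q[2]
o=robot.get_obs();R=Rn.from_quat(o["tool_rot"]).as_matrix()
for d in (0,19,35,50,70):
  print(d,[np.round(pr("wrist",np.array(o["position"])-R[:,0]*d/1e3+R[:,1]*y/1e3),2).tolist() for y in(-15,0,15)])
b=cv2.imread("pics/scene0.png");A=cv2.resize(b[130:230,0:100],(396,396),interpolation=3)
p0=np.array([.205,-.589,.192]);R0=Rn.from_quat([.697,.119,-.697,.117]).as_matrix()
for d in (0,19,70):
  for y in (-44,44):
    u,v,_=pr("scene",p0-R0[:,0]*d/1e3+R0[:,1]*y/1e3);print(d,y,u,v);cv2.circle(A,(int(u*3.96),int((v-130)*3.96)),3,(0,255,0),-1)
w=robot.camera("wrist")[:,:,::-1];B=cv2.resize(w[200:400,220:420],(396,396),interpolation=3)
for d in (0,19,70):
  for y in (-15,15):
    u,v,_=pr("wrist",np.array(o["position"])-R[:,0]*d/1e3+R[:,1]*y/1e3);cv2.circle(B,(int((u-220)*1.98),int((v-200)*1.98)),3,(0,255,0),-1)
cv2.imwrite("pics/f5.png",np.hstack([A,B]))
```

```text
0 [[297.36, 227.72, 0.2], [319.28, 227.73, 0.2], [341.2, 227.74, 0.2]]
19 [[295.1, 237.78, 0.18], [319.22, 237.8, 0.18], [343.34, 237.81, 0.18]]
35 [[292.81, 247.97, 0.17], [319.15, 247.99, 0.17], [345.5, 248.0, 0.17]]
50 [[290.25, 259.39, 0.15], [319.08, 259.41, 0.15], [347.92, 259.43, 0.15]]
70 [[285.96, 278.45, 0.13], [318.95, 278.48, 0.13], [351.96, 278.5, 0.13]]
0 -44 66.14476491447871 196.24525665227583
0 44 37.91044901643869 218.5958731127398
19 -44 62.46059783224314 192.27527070701575
19 44 33.6594343893874 214.8030278128203
70 -44 52.0271988231118 181.032445258826
70 44 21.594944574288263 204.038834436505
```

View pics/f5.png

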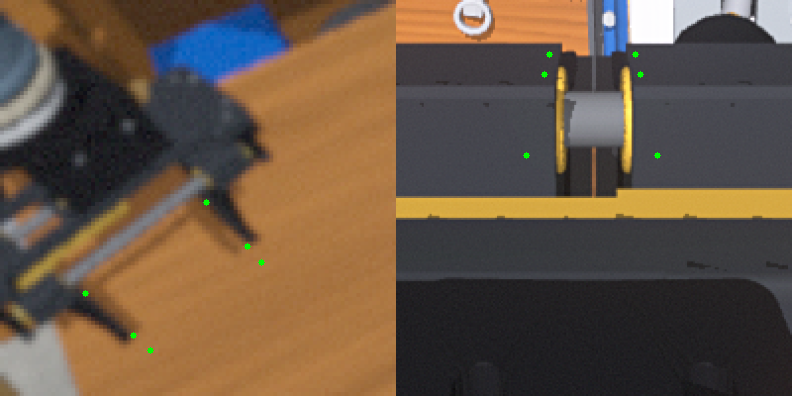

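Checks so far:
- **Gate centre:** its reprojection in the wrist view agrees to about 3 px, so the kinematics are sound.
- **Fingertip:** the scene view and the contact direction both say the shut fingertips end about 30 mm short of the nominal TCP. The tip was hitting the top of the knob.

I'll lower the hand by about 30 mm beside the knob and watch the force.

Emit:
carry_out:
  commands:
    - [[0,8,0,0,0],[0,8,0,0,0],[0,8,0,0,0],[0,6,0,0,0],[0,0,0,0,0]]

```text
time: 5.52
position: [0.5776, 0.0663, 0.2428]
tool_rot: [-0.684, -0.03, 0.729, 0.002]
ft_force: [-0.3, 0.2, 0.0]
grip_width: 0.0003
```

Run:
```python
from h import *
go(-.004,.065,.246)
```

```text
now rel mm [ -6.9  88.  242.8] F [-0.35  0.24  0.02] shift tool mm [-4.5 22.7 -3.4]
```

Emit:
carry_out:
  commands:
    - [[0,-1,4,-1,0],[0,-1,4,-1,0],[0,-1,4,-1,0],[0,0,4,0,0],[0,0,3,0,0],[0,0,3,0,0]]

```text
time: 6.02
position: [0.5822, 0.0441, 0.2448]
tool_rot: [-0.684, -0.031, 0.729, 0.003]
ft_force: [0.1, 3.4, 1.5]
grip_width: 0.0005
```

Run:
```python
from h import *
go(-.004,.0,.248)
```

```text
now rel mm [ -4.   65.6 244.8] F [0.11 3.37 1.45] shift tool mm [-6.6 65.3 -1.9]
```

Emit:
carry_out:
  commands:
    - [[0,-1,4,0,0],[0,0,4,0,0],[0,-1,4,0,0],[0,0,4,0,0]]

```text
time: 6.35
position: [0.5834, 0.0274, 0.2474]
tool_rot: [-0.685, -0.032, 0.728, 0.004]
ft_force: [-0.6, 2.6, 1.4]
grip_width: 0.0003
```

Run:
```python
from h import *
import cv2
go(-.004,.0,.248)
im=robot.camera("scene");b=cv2.imread("pics/scene0.png");cv2.imwrite("pics/s6.png",im[:,:,::-1])
for I in (b,im[:,:,::-1]):
    h=cv2.cvtColor(np.ascontiguousarray(I),cv2.COLOR_BGR2HSV)[165:190,300:325]
    k=(h[...,1]>120)&(h[...,2]>50)&(h[...,0]>19)&(h[...,0]<45);y,x=np.nonzero(k);print(k.sum(),x.mean()+300,y.mean()+165)
```

```text
now rel mm [ -4.   48.9 247.4] F [-0.59  2.65  1.41] shift tool mm [-3.2 48.7 -1.6]
14 313.35714285714283 174.85714285714286
10 308.6 175.7
```

The stick is crossing: the collar has moved about 5 px and the force is 2.6 N. I'll keep pushing.

Emit:
carry_out:
  commands:
    - [[0,0,4,0,0],[0,0,4,0,0],[0,0,4,0,0],[0,0,4,0,0],[0,0,4,0,0],[0,0,4,0,0],[0,0,4,0,0],[0,0,4,0,0]]

```text
time: 7.07
position: [0.5851, -0.0091, 0.2454]
tool_rot: [-0.685, -0.031, 0.728, 0.003]
ft_force: [0.4, 1.8, 0.5]
grip_width: 0.0004
```

```bash
cat > col.py <<'E'
from h import *
import cv2
go(-.004,-.02,.248)
im=robot.camera("scene");cv2.imwrite("pics/last.png",im[:,:,::-1])
h=cv2.cvtColor(im,cv2.COLOR_RGB2HSV)[165:205,285:335]
k=((h[...,1]>120)&(h[...,2]>50)&(h[...,0]>19)&(h[...,0]<45)).astype(np.uint8)
n,_,s,c=cv2.connectedComponentsWithStats(k,connectivity=8)
C0=G+[0,0,-.071]
for i in range(1,n):
    if s[i,4]<4: continue
    u,v=c[i]+[285,165];cc,d=ray("scene",u,v);d/=np.linalg.norm(d);e=cc-C0;r=.167
    B=e@d;D=B*B-(e@e-r*r)
    if D>0:
        p=cc+d*(-B-D**.5)-C0;fl=np.array([p@FW,p@LF,p[2]]);print("px",u.round(1),v.round(1),s[i,4],"fore",np.arctan2(fl[0],fl[2]).round(3),"side",-np.arctan2(fl[1],fl[2]).round(3))
E
python3 col.py
```

```text
now rel mm [ -5.   12.3 245.4] F [0.38 1.78 0.5 ] shift tool mm [-4.4 32.  -1.9]
px 301.0 165.9 8 fore -0.31 side -0.222
```

Emit:
carry_out:
  commands:
    - [[0,0,4,0,0],[0,0,4,0,0],[0,0,4,0,0],[0,0,4,0,0],[0,0,3,0,0]]

```text
time: 7.53
position: [0.5859, -0.0312, 0.2439]
tool_rot: [-0.685, -0.03, 0.728, 0.003]
ft_force: [-0.4, 0.9, -0.1]
grip_width: 0.0005
```

```bash
python3 col.py
```

```text
now rel mm [ -5.8  -9.8 243.9] F [-0.37  0.87 -0.07] shift tool mm [-4.7  9.9 -1.9]
px 297.9 168.2 26 fore -0.286 side -0.138
```

Emit:
carry_out:
  commands:
    - [[0,0,3,0,0],[0,0,3,0,0],[0,0,3,0,0],[0,0,2,0,0],[0,0,0,0,0]]

```text
time: 8.0
position: [0.5861, -0.0442, 0.2425]
tool_rot: [-0.684, -0.03, 0.729, 0.003]
ft_force: [1.0, 1.5, 0.7]
grip_width: 0.0005
```

```bash
python3 col.py
```

```text
now rel mm [ -6.6 -22.8 242.5] F [0.98 1.5  0.66] shift tool mm [-5.5 -3.2 -2.2]
px 293.1 171.4 27 fore -0.276 side -0.028
```

Emit:
carry_out:
  commands:
    - [[0,0,-6,0,0],[0,0,-8,0,0],[0,0,-8,0,0],[0,-8,-8,0,0],[0,-14,0,0,0],[0,-14,0,0,0],[0,0,0,0,0]]

```text
time: 8.63
position: [0.5857, -0.0102, 0.282]
tool_rot: [-0.683, -0.031, 0.73, 0.002]
ft_force: [1.4, -0.4, 0.4]
grip_width: 0.0005
```

```bash
python3 look.py p7
python3 - <<'E'
from h import *
import cv2
go(-.05,-.05,.3)
im=robot.camera("scene")[:,:,::-1];t=robot.camera("top")[:,:,::-1]
cv2.imwrite("pics/s7.png",im);cv2.imwrite("pics/t7.png",t)
E
```

```text
[ 1.41621454 -0.35574942  0.44388266]
now rel mm [ -6.6  11.1 278.7] F [ 0.65  1.33 -0.31] shift tool mm [-21.3  61.5  42.8]
```

View pics/p7.png

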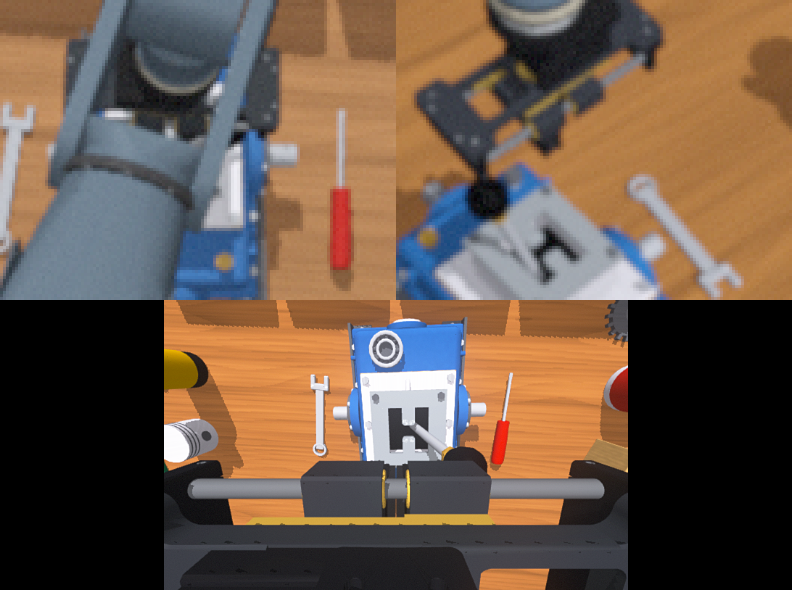

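The picture shows the stick lying to the right in the neutral channel, with the knob at about (285.7,186.5) in the scene view. The loose parts look undisturbed. I'll compute the knob position and the waypoint behind it.

Run:
```python
from h import *
import cv2
im=cv2.imread("pics/s7.png");m=(im.max(2)<38).astype(np.uint8)[176:200,275:298]
n,_,s,c=cv2.connectedComponentsWithStats(m);i=1+s[1:,4].argmax();u,v=c[i]+[275,176];print(u,v,s[i])
for (u,v) in ((u,v),(285.7,186.5)):
  for z in (.28,.284,.288): print(z,rel(onz("scene",u,v,z)).round(4))
go(-.055,-.045,.30)
```

```text
284.6111111111111 185.11111111111111 [  4   0  12  16 126]
0.28 [-0.012  -0.0486  0.28  ]
0.284 [-0.0095 -0.0502  0.284 ]
0.288 [-0.0069 -0.0518  0.288 ]
0.28 [-0.0067 -0.0493  0.28  ]
0.284 [-0.0042 -0.0509  0.284 ]
0.288 [-0.0017 -0.0525  0.288 ]
now rel mm [ -7.   10.8 277.9] F [-0.87  0.52 -0.56] shift tool mm [-21.4  56.3  47.7]
```

Emit:
carry_out:
  commands:
    - [[0,-15,0,12,0],[0,-15,0,12,0],[0,-10,5,14,0],[0,-5,12,14,0],[0,0,14,5,0],[0,0,14,0,0],[0,0,12,0,0],[0,0,0,0,0]]

```text
time: 9.55
position: [0.5267, -0.074, 0.319]
tool_rot: [-0.675, -0.032, 0.737, 0.004]
ft_force: [-0.5, -0.7, 0.5]
grip_width: 0.0008
```

Run:
```python
from h import *
o=robot.get_obs();R=Rn.from_quat(o["tool_rot"]).as_matrix();print(R.round(3));go(-.055,-.048,.245)
```

```text
[[-0.088  0.038 -0.995]
 [ 0.049 -0.998 -0.042]
 [-0.995 -0.053  0.086]]
now rel mm [-68.  -48.1 319. ] F [-0.46 -0.69  0.48] shift tool mm [ 72.5   3.4 -19.3]
```

Emit:
carry_out:
  commands:
    - [[0,14,0,-1,0],[0,14,0,-1,0],[0,14,0,-1,0],[0,12,1,-1,0],[0,10,1,-1,0],[0,6,0,0,0],[0,0,0,0,0]]

```text
time: 10.13
position: [0.528, -0.0732, 0.2422]
tool_rot: [-0.674, -0.032, 0.738, 0.007]
ft_force: [0.3, -0.0, 0.5]
grip_width: 0.0004
```

Run:
```python
from h import *
go(-.035,-.048,.245)
```

```text
now rel mm [-66.7 -47.4 242.2] F [ 0.32 -0.02  0.45] shift tool mm [ -5.6  -0.8 -31.3]
```

Emit:
carry_out:
  commands:
    - [[0,-1,0,-5,0],[0,-1,0,-5,0],[0,-1,0,-5,0],[0,-1,0,-4,0],[0,-1,0,-4,0],[0,0,0,-4,0]]

```text
time: 10.63
position: [0.5592, -0.0725, 0.247]
tool_rot: [-0.675, -0.032, 0.737, 0.007]
ft_force: [-2.8, -0.7, 0.2]
grip_width: 0.0006
```

Run:
```python
from h import *
go(.03,-.048,.242)
```

```text
now rel mm [-35.5 -49.  247. ] F [-2.8  -0.7   0.22] shift tool mm [ -0.5  -3.4 -65.6]
```

Contact at the expected place, with 2.8 N and the force horizontal. Pushing forward.

Emit:
carry_out:
  commands:
    - [[0,0,0,-4,0],[0,0,0,-4,0],[0,0,0,-4,0],[0,0,0,-4,0],[0,0,0,-4,0],[0,0,0,-4,0]]

```text
time: 11.13
position: [0.5842, -0.0713, 0.246]
tool_rot: [-0.674, -0.032, 0.738, 0.007]
ft_force: [-1.5, -0.1, 1.5]
grip_width: 0.0004
```

Run:
```python
from h import *
go(.03,-.048,.242)
```

```text
now rel mm [-10.5 -49.6 246. ] F [-1.46 -0.11  1.55] shift tool mm [  0.6  -3.  -40.6]
```

Emit:
carry_out:
  commands:
    - [[0,1,0,-4,0],[0,1,0,-4,0],[0,0,0,-4,0],[0,0,0,-4,0],[0,0,0,-4,0],[0,0,0,-3,0]]

```text
time: 11.63
position: [0.6098, -0.0694, 0.2409]
tool_rot: [-0.674, -0.033, 0.738, 0.007]
ft_force: [-1.3, -0.1, 0.7]
grip_width: 0.0004
```

Run:
```python
from h import *
go(.03,-.048,.240)
```

```text
now rel mm [ 15.1 -49.7 240.9] F [-1.34 -0.11  0.74] shift tool mm [ -0.3  -2.2 -14.8]
```

Emit:
carry_out:
  commands:
    - [[0,0,0,-3,0],[0,0,0,-3,0],[0,0,0,-2,0],[0,0,0,-2,0]]

```text
time: 11.97
position: [0.6205, -0.0683, 0.2389]
tool_rot: [-0.674, -0.033, 0.738, 0.007]
ft_force: [-0.4, 0.3, -0.0]
grip_width: 0.0002
```

Run:
```python
from h import *
go(.03,-.048,.240)
```

```text
now rel mm [ 26.  -49.3 238.9] F [-0.4   0.33 -0.04] shift tool mm [-1.4 -1.6 -3.9]
```

Emit:
carry_out:
  commands:
    - [[0,0,0,-2,0],[0,0,0,-2,0],[0,0,0,0,0]]

```text
time: 12.22
position: [0.6236, -0.068, 0.238]
tool_rot: [-0.672, -0.033, 0.74, 0.007]
ft_force: [-3.1, -0.4, 2.3]
grip_width: 0.0005
```

```bash
python3 look.py p8
python3 - <<'E'
from h import *
go(.03,-.048,.240)
E
```

```text
[-3.05393808 -0.41699115  2.26820288]
now rel mm [ 28.9 -49.2 238.1] F [-2.39  0.68  0.5 ] shift tool mm [-1.9 -1.4 -0.9]
```

View pics/p8.png

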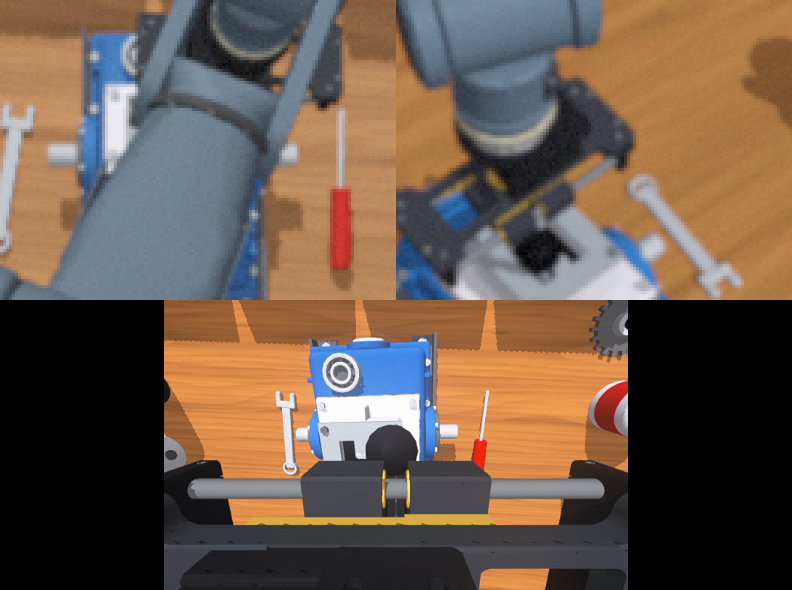

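The wrist view shows the knob directly in front of the finger at about mosaic (391,450), with the left slot empty. I'll measure it by casting a ray onto the knob's height.

Run:
```python
from h import *
import cv2
go(.03,-.048,.240)
m=robot.camera_model("wrist");im=robot.camera("wrist");g=im.max(2)
k=(g<45).astype(np.uint8);k[225:]=0;k[:160]=0;k[:,:270]=0;k[:,355:]=0
n,_,s,c=cv2.connectedComponentsWithStats(k);i=1+s[1:,4].argmax();print(s[i],c[i])
x,y,w,h,_=s[i];u=x+w/2-.5;r=w/2
for z in(.272,.276,.280):print(z,u,y+r,rel(onz("wrist",u,y+r,z,m)).round(4))
```

```text
now rel mm [ 28.9 -49.2 238.1] F [-2.39  0.68  0.5 ] shift tool mm [-1.9 -1.4 -0.9]
[337 198  13  24  64] [344.75  214.125]
0.272 343.0 204.5 [ 0.0578 -0.0654  0.272 ]
0.276 343.0 204.5 [ 0.0593 -0.0653  0.276 ]
0.28 343.0 204.5 [ 0.0608 -0.0653  0.28  ]
```

Emit:
carry_out:
  commands:
    - [[0,0,0,-3,0],[0,0,0,-3,0],[0,0,0,0,0],[0,0,0,0,0],[0,0,0,0,0]]

```text
time: 12.83
position: [0.6262, -0.0678, 0.2375]
tool_rot: [-0.669, -0.034, 0.742, 0.008]
ft_force: [-3.4, 0.0, 1.1]
grip_width: 0.0006
```

Run:
```python
from h import *
go(.03,-.048,.240)
import cv2
im=robot.camera("wrist")[:,:,::-1];m=robot.camera_model("wrist");cv2.imwrite("pics/w9.png",im)
g=im.max(2)
for r in range(185,222,4): print(r,"".join("#" if v<60 else "+" if v<85 else "." for v in g[r,265:360:2]))
for (u,v) in ((313,205),(313,208)): print(rel(onz("wrist",u,v,.276,m)).round(4))
```

```text
now rel mm [ 31.6 -49.2 237.5] F [-3.35  0.04  1.12] shift tool mm [-2.3 -1.3  1.9]
185 .............+++++++++++++++++++++++#...........
189 ...........++++++++++++++++++++++++++#..........
193 ..........++++++++++++++++++++++++++++##........
197 .........++++++++++++++++++++++++++####+#.......
201 ........#++++++++++++++++++++#+###########......
205 .......#####+###+++++++++++++#############......
209 .......##########+#+++++##+################.....
213 .......#############+#+#+##################.....
217 .......###################################......
221 #......###################################......
[ 0.0627 -0.0496  0.276 ]
[ 0.0611 -0.0495  0.276 ]
```

The knob is at about 58 mm forward, where home is 56 mm. The last 6 mm of command moved the hand only 2.7 mm, so the stick is against the springy stop. Now I'll pull back and up.

Emit:
carry_out:
  commands:
    - [[0,0,0,4,0],[0,0,0,8,0],[0,0,0,12,0],[0,0,0,16,0],[0,-12,0,16,0],[0,-25,0,16,0],[0,-30,0,20,0],[0,-30,0,20,0]]

```text
time: 13.55
position: [0.527, -0.0783, 0.3399]
tool_rot: [-0.675, -0.033, 0.737, 0.008]
ft_force: [0.5, -0.3, -0.1]
grip_width: 0.0006
```

Emit:
carry_out:
  commands:
    - [[0,-10,30,10,0],[0,0,36,5,0],[0,0,36,5,0],[0,0,36,5,0],[0,0,36,5,0],[0,0,30,0,0],[0,0,0,0,0]]

```text
time: 14.13
position: [0.5125, -0.2962, 0.3571]
tool_rot: [-0.693, -0.026, 0.72, -0.003]
ft_force: [-0.1, 1.0, -0.1]
grip_width: 0.0003
```

Run:
```python
from h import *
import cv2
o=robot.get_obs();print(o["time"],o["position"],o["ft_force"])
s=robot.camera("scene")[:,:,::-1];t=robot.camera("top")[:,:,::-1]
cv2.imwrite("pics/s9.png",s);cv2.imwrite("pics/t9.png",t)
k=tuple
res=[]
for I,(x0,y0,x1,y1) in ((s,(285,165,320,205)),(t,(320,170,352,205))):
    m=(I.max(2)<38).astype(np.uint8)[y0:y1,x0:x1];n,_,st,c=cv2.connectedComponentsWithStats(m)
    print([(st[i].tolist(),(c[i]+[x0,y0]).round(1).tolist()) for i in range(1,n) if st[i,4]>15])
cv2.imwrite("pics/e9.png",np.hstack([cv2.resize(s[130:270,235:375],(396,396),interpolation=3),cv2.resize(t[150:260,270:380],(396,396),interpolation=3)]))
# change in loose parts vs start
for n,I in (("scene",s),("top",t)):
    d=cv2.absdiff(I,cv2.imread(f"pics/{n}0.png")).max(2);print(n,"spanner diff",d[180:245,262:284].max() if n=="top" else d[175:220,332:372].max(),"screwdriver",d[192:252,376:392].max() if n=="top" else d[238:290,228:270].max())
```

```text
14.1333 [ 0.51250826 -0.29621729  0.35705771] [-0.05155041  1.00761703 -0.12692917]
[([11, 32, 16, 8, 84], [302.8, 201.2])]
[([20, 8, 10, 10, 83], [344.3, 182.3])]
scene spanner diff 13 screwdriver 24
top spanner diff 13 screwdriver 67
```

View pics/e9.png

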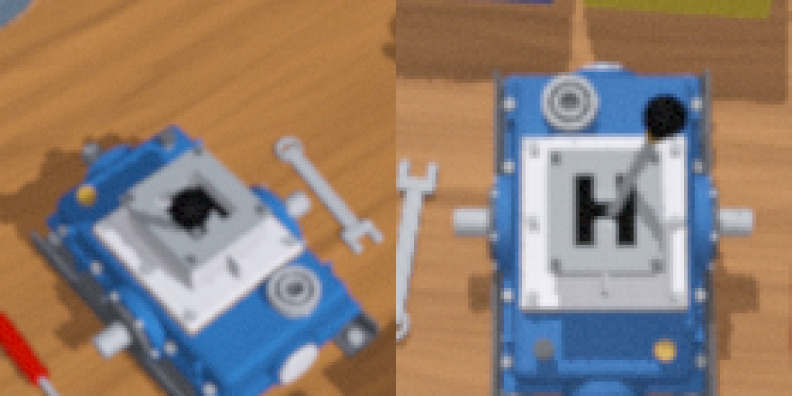

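Run:
```python
from h import *
X,r=tri([ray("scene",302.3,203.0),ray("top",344.4,182.4)]);e=rel(X);print(X,r,e,"fore",np.arctan2(e[0],e[2]-.1),np.arcsin(e[0]/.19),"side",-np.arctan2(e[1],e[2]-.1))
print(rel(onz("top",344.4,182.4,.276)))
print(robot.get_obs()["joint_velocities"])
```

```text
[ 0.65163515 -0.06486257  0.27503524] [np.float64(0.000547315076435634), np.float64(0.0005473150764356397)] [ 0.05722633 -0.04822543  0.27503524] fore 0.31598717160205964 0.30594165513713983 side 0.2688481111776468
[ 0.05669513 -0.04864045  0.276     ]
[ 0.04410742 -0.01817728  0.02765461  0.01132833  0.02520872  0.00378259]
```

Triangulated from two views, the stick is at fore about 0.30 and side about 0.26, which is home in third. The hand is well clear, so I'm handing in.

```bash
python3 -c "
from rig import robot
print(robot.hand_in())"
```

```text
the job is handed in; nothing more can be done
None
```

The gearstick is in third, the hand is clear, and the job was handed in after about 14 s of the 64 s allowed; no verdict is reported. It started in the left slot almost in neutral. I pushed the knob right through the neutral channel with the shut fingertips, then forward from behind until it met the springy stop.

**Last checks**
- **Stick position:** the last two-view fix put the knob 57 mm forward and 48 mm right of the gate centre, 275 mm above the bench. That is about 0.30 to 0.31 rad forward and 0.27 rad to the right, with the two views agreeing to 0.6 mm.
- **Forces:** the highest force I read was about 9 N, well under the 30 N limit. That was only at the end of each move, so I did not see the peaks in between.
- **Loose parts:** the bearing, spanner and screwdriver looked undisturbed. An image comparison near the spanner was clean. Near the screwdriver the top view differed (67 of 255), probably the arm or its shadow, and I did not look into it. I did not measure the other parts.

**What disagreed**
- **Fingertip length:** the shut fingertips appeared to end about 30 mm short of the stated TCP, both in the scene view and by touch. My first push therefore rode on top of the knob, pressing down about 7.5 N and hardly moving it. I backed off, lowered the hand and carried on.
- **Gate size:** the H measured about 62 x 52 mm against the 66 x 56 mm given, which I put down to image blur.

I viewed 12 pictures, two over the budget of 10. Finding the fingertip offset took the extra ones.

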